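# Mesh the kneading tool onto the splined drive shaft

### The job

Get the kneading machine ready for dough: take the kneading tool standing on the worktop by its grip block and put it on the toothed drive shaft in the machine's bowl, turning it a little to and fro under light pressure until the teeth mesh and it slides fully home, upright on the bottom of the bowl, then let go. Lower it gently, never force it down or drop it, and leave the honey jar, the salt shaker and the yoghurt pot where they stand.

Things in the scene. Friction and masses are not known exactly. Their poses are not given: they have to be found in the camera images.
- kneader_centre (a point): Centre of the loose kneading tool (grey plastic, about 160 g, 97 mm tall, standing upright on the worktop): on its vertical axis, 48 mm above its flat underside. z up, x along the grip block's length. A round hub 44 mm in diameter; near the foot two curved arms reach up to 68 mm from the axis, 7 to 27 mm above the underside.
- kneader_grip (a point): Middle of the tool's grip block, on its axis, 79 mm above the underside. The block is 42 mm long (x), 22 mm across its flat sides (y) and 36 mm tall, at the top of the tool.
- kneader: The same tool, origin at the centre of its underside, z up. The hub is open below: a bore 31.6 mm wide, 34 mm deep, with four equal inward teeth 90 degrees apart, the first on the +x side, 7 mm wide, leaving a free circle of 21 mm between their tips and beginning 2 mm above the underside.
- machine: Kneading machine, fixed to the worktop: round grey motor base 192 mm in diameter, 50 mm tall, with a control panel and knob at its front (-x, out to 114 mm from the axis); on it a shallow white open bowl, inside about 170 mm wide, rim 90 mm above the worktop, with an upright steel drive shaft in the middle. Origin: on its vertical axis at worktop height, z up.
- seat (a point): Point on the shaft's axis on top of the low boss (52 mm wide) in the bowl, 60 mm above the worktop; the tool's underside rests here when fully home. Within about 5 degrees of a mesh the tool slides down; else it stops tooth on tooth, its underside about 18 mm above this point. More than 30 N between tool and machine counts as forcing.
- shaft_tip (a point): Top of the steel shaft, unpressed, 29 mm above the seat (fixed to the machine). Round tip 18 mm wide for 9 mm, then four flat-topped outward teeth 90 degrees apart, 8.2 mm wide, out to 28.8 mm. Their angle differs every time and is not measured: find it by feel. The shaft is sprung, giving up to 6 mm (3 N at first, 12 N at the end), and turns only above 0.2 N m.
- honey_jar: Bystander: round honey jar with a grey lid, 71 mm wide, 110 mm tall; origin at the centre of its underside. To be left alone.
- salt_shaker: Bystander: round salt shaker, 44 mm wide, 90 mm tall; origin at the centre of its underside. To be left alone.
- yoghurt_pot: Bystander: yoghurt pot with a foil lid, 72 mm wide, 71 mm tall; origin at the centre of its underside. To be left alone.

How it is judged:
By the outcome, as a careful person would: the job done as asked, in the order asked, and still so for the second after the job is handed in, with the robot touching nothing.
It also fails if it takes over 64 s, if anything falls off the work surface, if the arm or the gripper's body presses on something with over 40 N, if the wrist force passes 120 N, or if a joint passes its speed limit or range.

### The arm

A 7-joint arm with a two-finger parallel gripper is mounted at the origin on a cart in front of the work surface, level with it; the furniture and walls round the work are solid. World frame = base frame: x ahead of the robot, y to its left, z up, the work surface at z = 0. Lengths are in m, angles in rad, forces in N, time in s.
With the tool pointing down it reaches from about 0.4 to 0.9 m from the base axis. Payload 5.5 kg.
Tool frame: the origin (TCP) lies on the centre line of the jaws, within the pads' length; the fingertips stand ahead of it and the grasp point (between the pads) lies 11 mm behind it (robot.nose_length is the z of the fingertips in the tool frame, in m); z points along the fingers, y is the line along which they close (so a half turn about z gives the same grasp; the last joint's range is limited). The gripper opens to 92 mm and grips with 3 to 60 N. Pads are 19 mm wide; open, the fingers measure 130 mm over their backs; the gripper's body (75 mm by 190 mm) begins 47 mm behind the grasp point.
Start: joints at [-0.972, 0.501, -0.427, 1.55, 0.221, 1.138, -0.21], TCP at [0.214, 0.614, 0.235] pointing down, gripper open.
Joint ranges: [-2.88, 2.88], [-0.31, 2.03], [-1.54, 1.56], [0.2, 2.42], [-1.41, 4.55], [0.19, 2.02], [-2.57, 2.57]. Speed limits (rad/s): [2.57, 2.57, 3.14, 3.14, 3.14, 3.14, 3.14].

### API

Orientations are given as a unit quaternion [w, x, y, z].
In Python, from plant import monitor, cams, robot gives the robot as it stands.
- The arm moves only by the tool servo_tool, never from a script. Its argument "plan" is a list of rows, each an object of numbers: "claw": the opening, from 0 (shut) to 1 (fully open); "dx", "dy", "dz": the shift along the tool's x, y, z in units of 40 mm (1.0 is 40 mm); "turn": the turn about the tool's z in units of 5 degrees (1.0 is 5 degrees). In form: [{"claw": .., "dx": .., "dy": .., "dz": .., "turn": ..}, ...]. A call has exactly 8 rows; each row shifts and turns the commanded pose from where the row before left it, along the tool's axes as they then stand; what a row does not reach is not made up. A row lasts 1/8 s, in which the tool goes at most 62.5 mm and 10.7 degrees, less where a joint would pass 70% of its speed; a pose out of reach is approached as far as the arm can. A call is refused whole if a number of a shift passes 1 or a number of a turn 1, either way. A call with a gripper value outside its range is refused whole. The fingers move at their own pace and stop on an object; "force" is the grip in N (left out, the last holds). Time passes only in rows, so rows that do not move let the fingers close, or fill a call up. It gives the time, the measured TCP pose, the force, the opening and the grip force at its end, in the units of the state.
- monitor.get_state(): the state, without advancing time (a new reading comes with each control period).
- cams.capture(name): name is "scene" or "side" or "wrist"; returns the picture (420x560x3 uint8, blue, green, red); there is no depth.
- cams.get_calibration(name): a dict with "fx", "fy", "cx", "cy" (pixels), "R" (3x3) and "t" (3): a world point X has camera coordinates R X + t; the wrist camera has in their place "mount" (4x4, takes a point from camera to tool coordinates, whose origin is the TCP and whose axes are the flange's). Camera axes: x right, y down, z forward; pixel columns grow to the right and rows downward; lengths in m; the calibration is good to about 2 mm. A picture is of the moment at which its call begins: read the wrist's pose just before it. get_calibration takes no time and is no camera call.
- robot.finish_job(): hands the job in; it is judged then, once.
The state is a dict: "time_s": time; "joint_positions": joint angles; "qd": joint speeds; "joint_torque": joint torques, N m; "ee_pos": TCP position; "eef_rot": TCP orientation; "force": force on the tool from outside, world axes, zero at the start; "ft_torque": the same for the moment, N m; "grip_width": finger opening in m; "grip_force": force on a finger pad.
Only numpy, scipy, OpenCV 4.12 (cv2) and the standard library are available. Lean on these libraries where they do the work, as an engineer would, in place of code of your own. Each camera call takes 0.05 s, during which the arm holds its last target. There are 200 camera calls.

## Working session

There is one attempt and no reset: what is moved stays moved. The work goes in short steps, Python scripts to look and compute and a tool call to move; the robot and the scene stay as the last step left them, time stands still between calls to the robot, and variables do not carry over. Pictures are saved under pics/ and viewed, at most 10 in all, crops included, and the job is handed in when it is done.

Besides the shell and the picture viewer there is one more tool, called after "Call:" by a JSON object that holds its "name" and its "arguments". servo_tool: Moves the arm, as the interface text tells. Its arguments: {"type":"object","properties":{"plan":{"type":"array"},"force":{"type":"number"}},"required":["plan"]}

```bash
mkdir -p pics; ls; python3 - <<'E'
from plant import monitor,cams,robot
import cv2,numpy as np
s=monitor.get_state();print(s);print(robot.nose_length)
ims=[]
for n in("scene","side"):
    im=cams.capture(n);cv2.imwrite(f"pics/{n}0.png",im);print(n,cams.get_calibration(n))
w=cams.capture("wrist");cv2.imwrite("pics/wrist0.png",w);print(cams.get_calibration("wrist"))
E
```

```text
pics
{'time_s': 0.0, 'joint_positions': array([-0.97179669,  0.50187045, -0.42678876,  1.55141112,  0.22079906,
        1.13831564, -0.21028544]), 'qd': array([-0.00091822,  0.00094892,  0.00113089, -0.00160773, -0.00018674,
       -0.00089715,  0.00018882]), 'joint_torque': array([-2.86431487e-04, -5.66576314e+01, -5.81625402e+00, -2.79117358e+01,
       -6.86264760e-02,  3.09560448e-02,  2.16683984e-04]), 'ee_pos': array([0.21401318, 0.61304402, 0.23368013]), 'eef_rot': array([-1.98577239e-04,  1.67082833e-01,  9.85942381e-01, -9.53686092e-04]), 'force': array([0.14298269, 0.15439753, 0.45498278]), 'ft_torque': array([-0.01968062,  0.01664667, -0.02361223]), 'grip_force': 0.0, 'grip_width': 0.09142075256873253}
0.008
scene {'fx': 381.5568892428454, 'fy': 381.5568892428454, 'cx': 279.6412493661269, 'cy': 204.4043880205744, 'R': array([[ 0.79231006, -0.60983903, -0.01846961],
       [-0.36949047, -0.45551691, -0.80992662],
       [ 0.48551165,  0.64853736, -0.58624034]]), 't': array([-0.40458269,  0.40072678,  0.54393979])}
side {'fx': 499.57561049506177, 'fy': 499.57561049506177, 'cx': 284.3627221671119, 'cy': 208.24596629183665, 'R': array([[ 0.99988071, -0.01535384,  0.00168349],
       [-0.00666273, -0.52707035, -0.84979554],
       [ 0.01393495,  0.84968295, -0.52710977]]), 't': array([-0.61657923,  0.1789818 ,  0.97627994])}
{'fx': 331.4871375482476, 'fy': 331.4871375482476, 'cx': 282.20394559713355, 'cy': 206.1437842786297, 'mount': array([[ 5.92614808e-04, -9.67737095e-01, -2.51961434e-01,
         6.71134951e-02],
       [ 9.99999756e-01,  6.66527130e-04, -2.08001533e-04,
         1.18592595e-03],
       [ 3.69229931e-04, -2.51961249e-01,  9.67737254e-01,
        -1.50822777e-01],
       [ 0.00000000e+00,  0.00000000e+00,  0.00000000e+00,
         1.00000000e+00]])}
```

View pics/scene0.png

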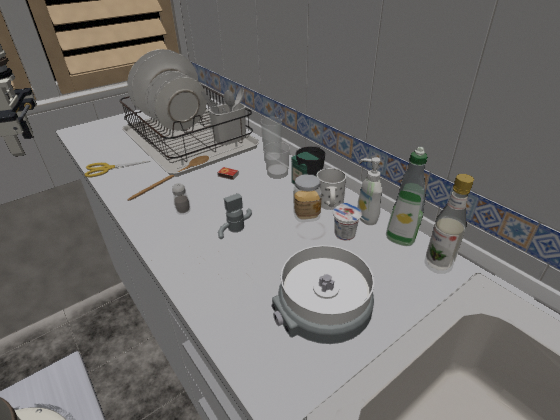

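View pics/side0.png

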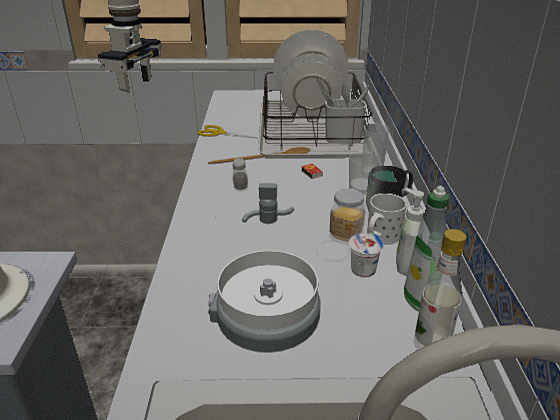

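The scene view shows the tool's grip block at about (234,200) and the shaft at (326,282). In the side view the block is at (268,190) and the shaft at (267,288). I'll enlarge these areas.

```bash
cat > h.py <<'E'
import numpy as np,cv2
from plant import monitor,cams,robot
from scipy.spatial.transform import Rotation as Rn
def ray(n,p,st=None):
    c=cams.get_calibration(n);d=np.array([(p[0]-c["cx"])/c["fx"],(p[1]-c["cy"])/c["fy"],1.])
    if n!="wrist": return -c["R"].T@c["t"],c["R"].T@d
    q=st["eef_rot"];R=Rn.from_quat([q[1],q[2],q[3],q[0]]).as_matrix();M=c["mount"]
    return st["ee_pos"]+R@M[:3,3],R@M[:3,:3]@d
def plane(n,p,z,st=None):
    o,d=ray(n,p,st);return o+d*(z-o[2])/d[2]
def tri(r1,r2):
    (a,u),(b,v)=r1,r2;k=np.linalg.lstsq(np.c_[u,-v],b-a,rcond=None)[0]
    P,Q=a+k[0]*u,b+k[1]*v;return (P+Q)/2,np.linalg.norm(P-Q)
E
python3 - <<'E'
from h import *
print(tri(ray("scene",(234,200)),ray("side",(268,188))))
print(tri(ray("scene",(326,279)),ray("side",(268,284))))
A=cv2.imread("pics/scene0.png");B=cv2.imread("pics/side0.png")
f=lambda I,x,y:cv2.resize(I[y:y+60,x:x+80],None,fx=5,fy=5,interpolation=cv2.INTER_CUBIC)
cv2.imwrite("pics/crops.png",np.vstack([np.hstack([f(A,195,185),f(B,228,175)]),np.hstack([f(A,286,250),f(B,228,258)])]))
E
```

```text
(array([0.58190959, 0.27719012, 0.08862099]), np.float64(0.002620504456950806))
(array([ 0.5859234 , -0.05349321,  0.0780796 ]), np.float64(0.0016966275186358994))
```

View pics/crops.png

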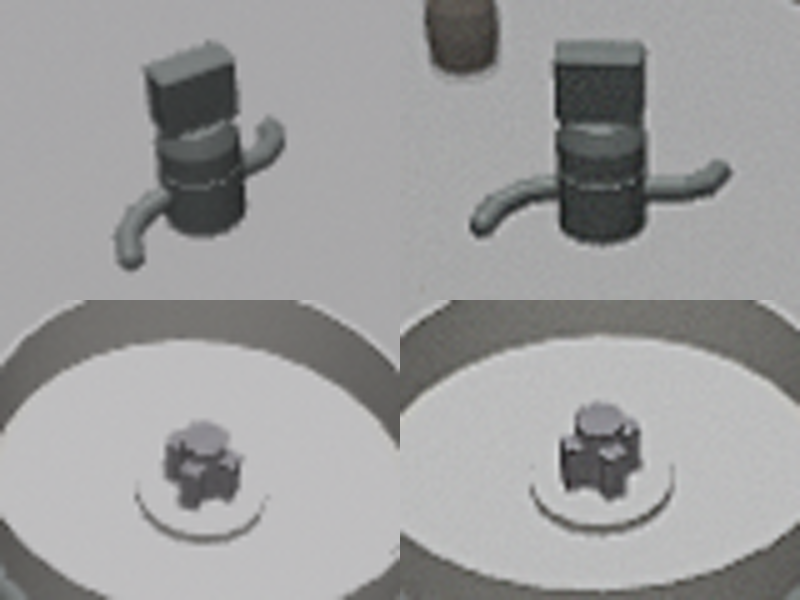

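The crops clearly show the block's top face (scene crop centre (191,67), side crop (600,53)) and the shaft tip (scene crop (209,437), side crop (600,418)). The teeth are partly visible too.

```bash
python3 - <<'E'
from h import *
S=lambda u,v:(195+u/5-.4,185+v/5-.4); D=lambda u,v:(228+(u-400)/5-.4,175+v/5-.4)
print("top",tri(ray("scene",S(191,67)),ray("side",D(600,53))))
S2=lambda u,v:(286+u/5-.4,250+(v-300)/5-.4); D2=lambda u,v:(228+(u-400)/5-.4,258+(v-300)/5-.4)
print("tip",tri(ray("scene",S2(209,437)),ray("side",D2(600,418))))
for n,g,c in(("scene",S,[(147,68),(208,43),(235,60),(172,92)]),("side",D,[(556,43),(644,43),(645,65),(556,64)])):
    print(n,[plane(n,g(*p),.097)[:2].round(4) for p in c])
for n,p in (("scene",S2(209,437)),("side",D2(600,418))): print(plane(n,p,.089))
# bystanders rough: base pixels in side
for n,p in(("honey",(347,237)),("yog",(366,272)),("salt",(240,187))): print(n,plane("side",p,0)[:2])
E
```

```text
top (array([0.58088879, 0.28033214, 0.09395915]), np.float64(0.003425173923936338))
tip (array([ 0.58531803, -0.05733482,  0.08758457]), np.float64(0.0021191030706350106))
scene [array([0.5598, 0.2869]), array([0.5952, 0.2865]), array([0.5976, 0.2652]), array([0.5587, 0.2615])]
side [array([0.5606, 0.2881]), array([0.6021, 0.2876]), array([0.6026, 0.2665]), array([0.5612, 0.268 ])]
[ 0.58337731 -0.05935638  0.089     ]
[ 0.58579839 -0.05753264  0.089     ]
honey [0.76519045 0.20326933]
yog [0.78958948 0.07510185]
salt [0.5027032  0.44292951]
```

Call:
{"name": "servo_tool", "arguments": {"plan": [{"claw": 1, "dx": -0.9, "dy": -0.4, "dz": 0, "turn": 0}, {"claw": 1, "dx": -1, "dy": -0.43, "dz": 0, "turn": 0}, {"claw": 1, "dx": -1, "dy": -0.43, "dz": 0, "turn": 0}, {"claw": 1, "dx": -1, "dy": -0.43, "dz": 0, "turn": 0}, {"claw": 1, "dx": -1, "dy": -0.43, "dz": 0, "turn": 0}, {"claw": 1, "dx": -1, "dy": -0.43, "dz": 0, "turn": 0}, {"claw": 1, "dx": -1, "dy": -0.43, "dz": 0, "turn": 0}, {"claw": 1, "dx": -1, "dy": -0.43, "dz": 0, "turn": 0}], "force": 30}}

```text
time_s: 1.15
ee_pos: [0.4684, 0.3796, 0.2345]
eef_rot: [-0.0, 0.167, 0.986, -0.0]
force: [0.6, 0.3, 0.2]
grip_width: 0.0915
grip_force: 0.0
```

Call:
{"name": "servo_tool", "arguments": {"plan": [{"claw": 1, "dx": -1, "dy": -0.43, "dz": 0.2, "turn": 0}, {"claw": 1, "dx": -1, "dy": -0.43, "dz": 0.2, "turn": 0}, {"claw": 1, "dx": -1, "dy": -0.43, "dz": 0.2, "turn": 0}, {"claw": 1, "dx": -0.5, "dy": -0.2, "dz": 0.2, "turn": 0}, {"claw": 1, "dx": 0, "dy": 0, "dz": 0, "turn": -1}, {"claw": 1, "dx": 0, "dy": 0, "dz": 0, "turn": -1}, {"claw": 1, "dx": 0, "dy": 0, "dz": 0, "turn": -1}, {"claw": 1, "dx": 0, "dy": 0, "dz": 0, "turn": -0.84}]}}

```text
time_s: 2.15
ee_pos: [0.579, 0.2797, 0.2024]
eef_rot: [-0.001, -0.002, 1.0, 0.0]
force: [0.4, 0.2, -0.3]
grip_width: 0.0919
grip_force: 0.0
```

```bash
python3 - <<'E'
from h import *
s=monitor.get_state();print(s["time_s"],s["ee_pos"],s["eef_rot"],s["force"])
w=cams.capture("wrist");cv2.imwrite("pics/w1.png",w)
E
```

```text
2.15 [0.57903694 0.27974429 0.20235415] [-5.68937707e-04 -1.79796970e-03  9.99998169e-01  3.23501514e-04] [ 0.35081249  0.19576263 -0.27994978]
```

View pics/w1.png

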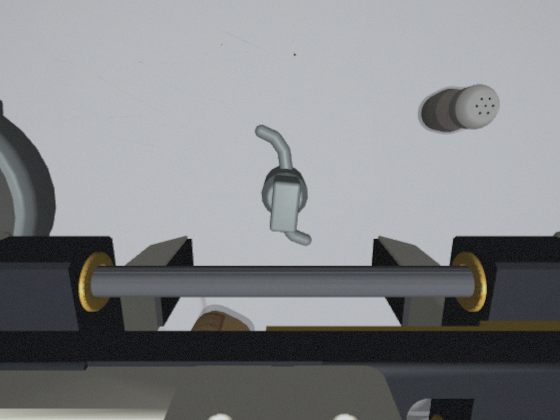

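The wrist view shows the block's top face with corners near (274,177), (299,178), (296,231) and (271,230). The arms reach out at (262,130) and (308,240).

```bash
python3 - <<'E'
from h import *
s=monitor.get_state()
I=cv2.imread("pics/w1.png");g=cv2.cvtColor(I,6)
print(g[205,255:315:2],g[170:240:3,285])
P=[plane("wrist",p,.097,s)[:2] for p in[(274,177),(299,178),(296,231),(271,230)]]
print(np.round(P,4),np.mean(P,0))
d=P[0]-P[3]+P[1]-P[2];print(np.degrees(np.arctan2(d[1],d[0])))
m=((g>128)&(g<165)).astype(np.uint8);m[:172]=0;m[236:]=0;m[:,:262]=0;m[:,308:]=0
m=cv2.morphologyEx(m,cv2.MORPH_OPEN,np.ones((9,9)))
r=cv2.minAreaRect(cv2.findContours(m,0,1)[0][0]);b=cv2.boxPoints(r);print(r,m.sum())
Q=np.array([plane("wrist",p,.097,s)[:2] for p in b]);print(Q,Q.mean(0))
E
```

```text
[184 188 187 188 176  80  84 121 117 129 160 161 161 164 166 169 168 166
 166 167 165 123 122  95  90 147 188 187 184 188] [ 58  83  52  55  92 159 165 168 168 166 166 166 167 167 164 162 161 162
 161 158 147 110 176 187]
[[0.5554 0.2741]
 [0.5561 0.2936]
 [0.5997 0.292 ]
 [0.599  0.2716]] [0.57754928 0.28282441]
177.36912385715547
((283.0, 221.0), (18.0, 22.0), 90.0) 367
[[0.5837866  0.27247252]
 [0.5836673  0.29011937]
 [0.59886461 0.29035831]
 [0.59898548 0.27245853]] [0.591326   0.28135218]
```

```bash
python3 - <<'E'
from h import *
s=monitor.get_state()
I=cv2.imread("pics/w1.png");g=cv2.cvtColor(I,6)
m=((g>142)&(g<174)).astype(np.uint8);m[:174]=0;m[236:]=0;m[:,:262]=0;m[:,308:]=0
m=cv2.morphologyEx(m,cv2.MORPH_OPEN,np.ones((7,7)))
c=max(cv2.findContours(m,0,1)[0],key=cv2.contourArea)
r=cv2.minAreaRect(c);b=cv2.boxPoints(r);print(r)
Q=np.array([plane("wrist",p,.097,s)[:2] for p in b]);print(Q,Q.mean(0))
E
```

```text
((284.69659423828125, 207.14138793945312), (22.17314338684082, 45.67501449584961), 4.763641834259033)
[[0.59811336 0.27225753]
 [0.56053188 0.27527501]
 [0.56188278 0.29263813]
 [0.59956875 0.29024588]] [0.58002419 0.28260414]
```

Call:
{"name": "servo_tool", "arguments": {"plan": [{"claw": 1, "dx": -0.03, "dy": 0, "dz": 0.6, "turn": 0.7}, {"claw": 1, "dx": 0, "dy": 0, "dz": 0.6, "turn": 0}, {"claw": 1, "dx": 0, "dy": 0, "dz": 0.6, "turn": 0}, {"claw": 1, "dx": 0, "dy": 0, "dz": 0.5, "turn": 0}, {"claw": 1, "dx": 0, "dy": 0, "dz": 0.4, "turn": 0}, {"claw": 1, "dx": 0, "dy": 0, "dz": 0.3, "turn": 0}, {"claw": 1, "dx": 0, "dy": 0, "dz": 0.2, "turn": 0}, {"claw": 1, "dx": 0, "dy": 0, "dz": 0, "turn": 0}]}}

```text
time_s: 3.2
ee_pos: [0.5811, 0.2783, 0.0743]
eef_rot: [-0.0, 0.031, 1.0, -0.0]
force: [-1.3, 0.1, -0.5]
grip_width: 0.0913
grip_force: 0.0
```

```bash
python3 - <<'E'
from h import *
s=monitor.get_state();print(s["time_s"],s["ee_pos"],s["eef_rot"],s["force"])
w=cams.capture("wrist");cv2.imwrite("pics/w2.png",w)
E
```

```text
3.2 [0.58109259 0.27828302 0.0742779 ] [-3.40268600e-04  3.09204286e-02  9.99521782e-01 -1.38213978e-04] [-1.28663356  0.1352373  -0.50670383]
```

View pics/w2.png

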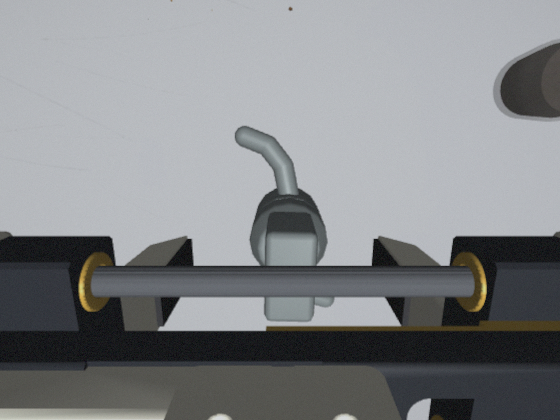

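The block is seen at columns 265–316, about 8 px right of the jaw centre (282), and square to the jaws. That makes it about 3 mm in +y, so I'll shift and then close.

```bash
python3 - <<'E'
from h import *
s=monitor.get_state()
print([plane("wrist",p,.097,s)[:2].round(4) for p in[(266,236),(316,236),(314,320),(266,319)]])
E
```

```text
[array([0.5605, 0.2741]), array([0.5618, 0.2946]), array([0.6009, 0.2924]), array([0.5991, 0.2713])]
```

Call:
{"name": "servo_tool", "arguments": {"plan": [{"claw": 1, "dx": 0, "dy": 0.08, "dz": 0.03, "turn": 0}, {"claw": 0.6, "dx": 0, "dy": 0, "dz": 0, "turn": 0}, {"claw": 0.35, "dx": 0, "dy": 0, "dz": 0, "turn": 0}, {"claw": 0.28, "dx": 0, "dy": 0, "dz": 0, "turn": 0}, {"claw": 0.2, "dx": 0, "dy": 0, "dz": 0, "turn": 0}, {"claw": 0.1, "dx": 0, "dy": 0, "dz": 0, "turn": 0}, {"claw": 0, "dx": 0, "dy": 0, "dz": 0, "turn": 0}, {"claw": 0, "dx": 0, "dy": 0, "dz": 0, "turn": 0}], "force": 30}}

```text
time_s: 4.25
ee_pos: [0.5815, 0.2816, 0.0735]
eef_rot: [-0.0, 0.031, 1.0, -0.0]
force: [0.6, 0.2, -0.7]
grip_width: 0.0263
grip_force: 0.0
```

Call:
{"name": "servo_tool", "arguments": {"plan": [{"claw": 0, "dx": 0, "dy": 0, "dz": 0, "turn": 0}, {"claw": 0, "dx": 0, "dy": 0, "dz": 0, "turn": 0}, {"claw": 0, "dx": 0, "dy": 0, "dz": 0, "turn": 0}, {"claw": 0, "dx": 0, "dy": 0, "dz": 0, "turn": 0}, {"claw": 0, "dx": 0, "dy": 0, "dz": 0, "turn": 0}, {"claw": 0, "dx": 0, "dy": 0, "dz": -0.2, "turn": 0}, {"claw": 0, "dx": 0, "dy": 0, "dz": -0.2, "turn": 0}, {"claw": 0, "dx": 0, "dy": 0, "dz": 0, "turn": 0}]}}

```text
time_s: 5.25
ee_pos: [0.5823, 0.2821, 0.0908]
eef_rot: [0.001, 0.031, 1.0, 0.001]
force: [0.3, -0.0, -2.0]
grip_width: 0.0221
grip_force: 29.8
```

Holding. Lift and carry to about 70 mm short of the shaft, so the wrist camera can see it.

Call:
{"name": "servo_tool", "arguments": {"plan": [{"claw": 0, "dx": 0, "dy": 0, "dz": -0.5, "turn": 0}, {"claw": 0, "dx": 0, "dy": 0, "dz": -0.7, "turn": 0}, {"claw": 0, "dx": 0, "dy": -0.3, "dz": -0.7, "turn": 0}, {"claw": 0, "dx": -0.05, "dy": -0.7, "dz": -0.6, "turn": 0}, {"claw": 0, "dx": -0.05, "dy": -0.8, "dz": 0, "turn": 0}, {"claw": 0, "dx": -0.1, "dy": -0.8, "dz": 0, "turn": 0}, {"claw": 0, "dx": -0.1, "dy": -0.8, "dz": 0, "turn": 0}, {"claw": 0, "dx": -0.1, "dy": -0.8, "dz": 0, "turn": 0}]}}

```text
time_s: 6.25
ee_pos: [0.5874, 0.112, 0.1909]
eef_rot: [0.001, 0.031, 1.0, 0.0]
force: [0.1, -0.3, -2.0]
grip_width: 0.0219
grip_force: 29.8
```

Call:
{"name": "servo_tool", "arguments": {"plan": [{"claw": 0, "dx": -0.1, "dy": -0.8, "dz": 0, "turn": 0}, {"claw": 0, "dx": -0.1, "dy": -0.7, "dz": 0, "turn": 0}, {"claw": 0, "dx": 0, "dy": -0.5, "dz": 0, "turn": 0}, {"claw": 0, "dx": 0, "dy": -0.3, "dz": 0, "turn": 0}, {"claw": 0, "dx": 0, "dy": 0, "dz": 0, "turn": 0}, {"claw": 0, "dx": 0, "dy": 0, "dz": 0, "turn": 0}, {"claw": 0, "dx": 0, "dy": 0, "dz": 0, "turn": 0}, {"claw": 0, "dx": 0, "dy": 0, "dz": 0, "turn": 0}]}}

```text
time_s: 7.25
ee_pos: [0.5894, 0.0215, 0.1894]
eef_rot: [-0.0, 0.03, 1.0, 0.0]
force: [-0.3, -0.7, -0.8]
grip_width: 0.0222
grip_force: 29.8
```

```bash
python3 - <<'E'
from h import *
s=monitor.get_state();print(s["time_s"],s["ee_pos"],s["eef_rot"],s["force"],s["ft_torque"],s["grip_force"])
w=cams.capture("wrist");cv2.imwrite("pics/w3.png",w)
E
```

```text
7.25 [0.5893951  0.0214862  0.18944617] [-6.94873872e-05  3.02584257e-02  9.99542094e-01  1.60275585e-04] [-0.27488151 -0.70956786 -0.83293412] [ 0.03752186 -0.00780148 -0.02496908] 29.761920869350433
```

View pics/w3.png

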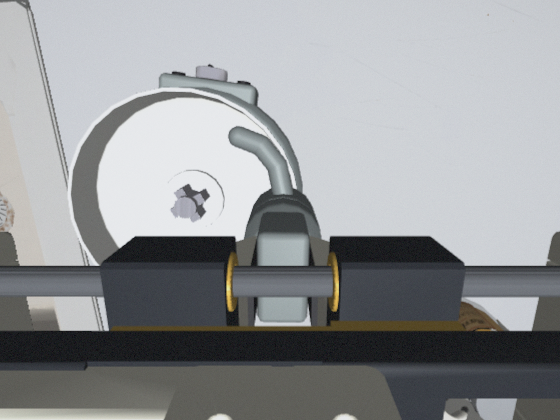

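The wrist view shows the whole bowl, with the boss circle around (195,200), the shaft tip around (184,208), and a cross of teeth. I'll zoom in.

```bash
python3 - <<'E'
from h import *
I=cv2.imread("pics/w3.png")
cv2.imwrite("pics/w3c.png",cv2.resize(I[165:235,150:240],None,fx=8,fy=8,interpolation=cv2.INTER_CUBIC))
E
```

```text
(no output)
```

View pics/w3c.png

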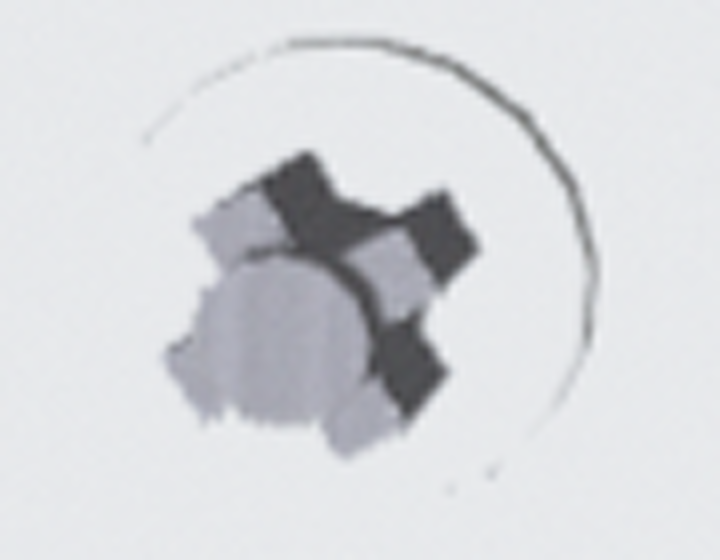

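The crop shows the four tooth tops, with outer-edge midpoints near (419,261), (226,207), (187,390) and (375,445). The tip disc is centred near (285,338).

```bash
python3 - <<'E'
from h import *
s=monitor.get_state()
F=lambda u,v:(150+(u+.5)/8-.5,165+(v+.5)/8-.5)
P=np.array([plane("wrist",F(*p),.080,s)[:2] for p in[(419,261),(226,207),(187,390),(375,445)]])
c=P.mean(0);print(P,c,plane("wrist",F(285,338),.089,s))
v=P-c;print(np.hypot(*v.T),np.degrees(np.arctan2(v[:,1],v[:,0]))%90)
q=s["eef_rot"];R=Rn.from_quat([q[1],q[2],q[3],q[0]]).as_matrix();print(R.round(4),np.degrees(np.arctan2(R[1,0],R[0,0]))%90)
print((c-s["ee_pos"][:2])@R[:2,:2]/.04)
E
```

```text
[[ 0.57903547 -0.0418846 ]
 [ 0.57235243 -0.06051465]
 [ 0.59103924 -0.06713915]
 [ 0.59801909 -0.04873154]] [ 0.58511156 -0.05456748] [ 0.58399894 -0.05356617  0.089     ]
[0.01406323 0.01407708 0.01389907 0.01416555] [25.59806094 24.99073145 25.24439916 24.3293891 ]
[[-9.982e-01  6.070e-02 -1.000e-04]
 [ 6.070e-02  9.982e-01  2.000e-04]
 [ 1.000e-04  2.000e-04 -1.000e+00]] 86.51728607066437
[-0.00843703 -1.89877645]
```

Shaft teeth lie at 25.1° (mod 90), so the tool's teeth need −19.9°, against −3.5° now. That means a turn of +16.4°, about +3.3 units. Moving over the shaft axis.

Call:
{"name": "servo_tool", "arguments": {"plan": [{"claw": 0, "dx": 0, "dy": -0.4, "dz": 0, "turn": 0}, {"claw": 0, "dx": 0, "dy": -0.5, "dz": 0, "turn": 0}, {"claw": 0, "dx": -0.03, "dy": -0.5, "dz": 0, "turn": 0}, {"claw": 0, "dx": 0, "dy": -0.4, "dz": 0, "turn": 0}, {"claw": 0, "dx": 0, "dy": -0.1, "dz": 0.1, "turn": 0.8}, {"claw": 0, "dx": 0, "dy": 0, "dz": 0.1, "turn": 0.9}, {"claw": 0, "dx": 0, "dy": 0, "dz": 0.1, "turn": 0.9}, {"claw": 0, "dx": 0, "dy": 0, "dz": 0.1, "turn": 0.7}]}}

```text
time_s: 8.3
ee_pos: [0.5859, -0.0563, 0.1734]
eef_rot: [-0.0, 0.175, 0.984, 0.0]
force: [0.3, 0.5, -1.0]
grip_width: 0.0218
grip_force: 29.8
```

Call:
{"name": "servo_tool", "arguments": {"plan": [{"claw": 0, "dx": 0, "dy": 0, "dz": 0, "turn": 0}, {"claw": 0, "dx": 0, "dy": 0, "dz": 0, "turn": 0}, {"claw": 0, "dx": 0, "dy": 0, "dz": 0, "turn": 0}, {"claw": 0, "dx": 0, "dy": 0, "dz": 0, "turn": 0}, {"claw": 0, "dx": 0, "dy": 0, "dz": 0, "turn": 0}, {"claw": 0, "dx": 0, "dy": 0, "dz": 0, "turn": 0}, {"claw": 0, "dx": 0, "dy": 0, "dz": 0, "turn": 0}, {"claw": 0, "dx": 0, "dy": 0, "dz": 0, "turn": 0}]}}

```text
time_s: 9.3
ee_pos: [0.5859, -0.0553, 0.1735]
eef_rot: [0.0, 0.174, 0.985, -0.0]
force: [-0.5, -0.4, -1.0]
grip_width: 0.0219
grip_force: 29.8
```

```bash
python3 - <<'E'
from h import *
s=monitor.get_state();q=s["eef_rot"];R=Rn.from_quat([q[1],q[2],q[3],q[0]]).as_matrix()
print(s["time_s"],s["ee_pos"],np.degrees(np.arctan2(R[1,0],R[0,0])),R.round(4)[:,2],s["force"],s["ft_torque"],s["joint_positions"][6])
A=cams.capture("scene");B=cams.capture("side");cv2.imwrite("pics/scene1.png",A);cv2.imwrite("pics/side1.png",B)
f=lambda I,x,y:cv2.resize(I[y:y+120,x:x+80],None,fx=5,fy=5,interpolation=cv2.INTER_CUBIC)
cv2.imwrite("pics/c1.png",np.hstack([f(A,286,200),f(B,228,205)]))
E
```

```text
9.3 [ 0.58593015 -0.05527593  0.17351883] 159.97111571062177 [ 0. -0. -1.] [-0.50724691 -0.42378401 -1.03947004] [-0.00587917 -0.01543621  0.03253678] 1.1799934626617261
```

View pics/c1.png

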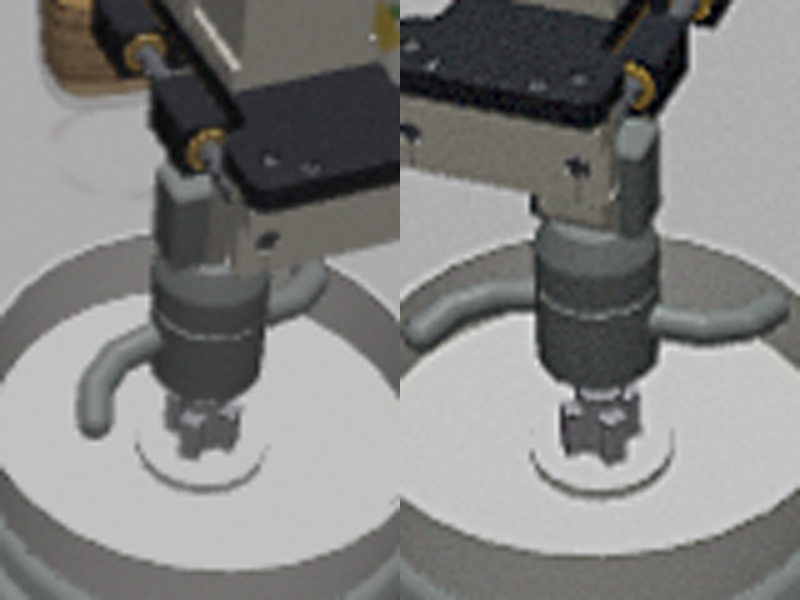

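The side crop shows the hub at columns 536–659 (middle 597.5) above the tip at 600. The scene crop has the hub middle at 209.5 and the tip at 209. I'll work out the offset by differential projection.

```bash
python3 - <<'E'
from h import *
def proj(n,X):
    c=cams.get_calibration(n);p=c["R"]@X+c["t"];return np.array([c["fx"]*p[0]/p[2]+c["cx"],c["fy"]*p[1]/p[2]+c["cy"]])
off={"scene":(286,200,0),"side":(228,205,400)}
obs={"scene":((209,387),(209.5,320)),"side":((600,383),(597.5,320))}
X0=np.array([.5853,-.056]);rows=[];res=[]
for n in off:
    ox,oy,cc=off[n];T,H=obs[n]
    tip=proj(n,[*X0,.089]);
    # axis column at the hub row minus tip column, predicted
    zs=np.linspace(.09,.17,81);pr=np.array([proj(n,[*X0,z]) for z in zs])
    r=pr[:,1]-tip[1];drow=(H[1]-T[1])/5;i=np.argmin(abs(r-drow))
    pd=pr[i,0]-tip[0];od=(H[0]-T[0])/5
    e=1e-3;J=[(proj(n,[X0[0]+e,X0[1],zs[i]])-pr[i])/e,(proj(n,[X0[0],X0[1]+e,zs[i]])-pr[i])/e]
    k=np.gradient(pr[:,0],pr[:,1])[i] # col per row along axis
    rows.append([j[0]-k*j[1] for j in J]);res.append(od-pd);print(n,zs[i],pd,od)
print(np.linalg.solve(rows,res))
E
```

```text
scene 0.125 1.0358835863403328 0.1
side 0.11800000000000001 -0.26976732077207544 -0.5
[-0.00045653  0.00196774]
```

Call:
{"name": "servo_tool", "arguments": {"plan": [{"claw": 0, "dx": -0.012, "dy": -0.012, "dz": 0.1, "turn": 0}, {"claw": 0, "dx": 0, "dy": 0, "dz": 0.1, "turn": 0}, {"claw": 0, "dx": 0, "dy": 0, "dz": 0.06, "turn": 0}, {"claw": 0, "dx": 0, "dy": 0, "dz": 0.03, "turn": 0}, {"claw": 0, "dx": 0, "dy": 0, "dz": 0.03, "turn": 0}, {"claw": 0, "dx": 0, "dy": 0, "dz": 0.03, "turn": 0}, {"claw": 0, "dx": 0, "dy": 0, "dz": 0.03, "turn": 0}, {"claw": 0, "dx": 0, "dy": 0, "dz": 0, "turn": 0}]}}

```text
time_s: 10.4
ee_pos: [0.5861, -0.0559, 0.1582]
eef_rot: [-0.0, 0.174, 0.985, 0.0]
force: [0.6, -0.2, -1.7]
grip_width: 0.0218
grip_force: 29.8
```

No contact force, so the tip has entered the bore. Going on gently.

Call:
{"name": "servo_tool", "arguments": {"plan": [{"claw": 0, "dx": 0, "dy": 0, "dz": 0.04, "turn": 0}, {"claw": 0, "dx": 0, "dy": 0, "dz": 0.04, "turn": 0}, {"claw": 0, "dx": 0, "dy": 0, "dz": 0.04, "turn": 0}, {"claw": 0, "dx": 0, "dy": 0, "dz": 0.03, "turn": 0}, {"claw": 0, "dx": 0, "dy": 0, "dz": 0.03, "turn": 0}, {"claw": 0, "dx": 0, "dy": 0, "dz": 0.03, "turn": 0}, {"claw": 0, "dx": 0, "dy": 0, "dz": 0.03, "turn": 0}, {"claw": 0, "dx": 0, "dy": 0, "dz": 0, "turn": 0}]}}

```text
time_s: 11.4
ee_pos: [0.5861, -0.0559, 0.1486]
eef_rot: [-0.0, 0.174, 0.985, -0.0]
force: [0.3, 0.2, -1.1]
grip_width: 0.0217
grip_force: 29.8
```

```bash
python3 - <<'E'
from h import *
s=monitor.get_state()
print(s["ee_pos"],s["force"],s["ft_torque"])
E
```

```text
[ 0.58611513 -0.05591078  0.14859836] [ 0.26402429  0.23337698 -1.14883232] [-0.02006282  0.00838742 -0.03314724]
```

Call:
{"name": "servo_tool", "arguments": {"plan": [{"claw": 0, "dx": 0, "dy": 0, "dz": 0.03, "turn": 0.3}, {"claw": 0, "dx": 0, "dy": 0, "dz": 0.03, "turn": -0.3}, {"claw": 0, "dx": 0, "dy": 0, "dz": 0.03, "turn": -0.3}, {"claw": 0, "dx": 0, "dy": 0, "dz": 0.03, "turn": 0.3}, {"claw": 0, "dx": 0, "dy": 0, "dz": 0.03, "turn": 0}, {"claw": 0, "dx": 0, "dy": 0, "dz": 0.03, "turn": 0}, {"claw": 0, "dx": 0, "dy": 0, "dz": 0, "turn": 0}, {"claw": 0, "dx": 0, "dy": 0, "dz": 0, "turn": 0}]}}

```text
time_s: 12.4
ee_pos: [0.5862, -0.0559, 0.1415]
eef_rot: [-0.0, 0.174, 0.985, 0.0]
force: [0.5, -0.1, -1.6]
grip_width: 0.0217
grip_force: 29.8
```

```bash
python3 - <<'E'
from h import *
s=monitor.get_state()
print(s["ee_pos"],s["force"],s["ft_torque"])
E
```

```text
[ 0.58620966 -0.05590474  0.1415237 ] [ 0.53921703 -0.05726401 -1.61450817] [ 0.03609137  0.02497    -0.04304352]
```

It has meshed; the underside is at about 68 mm with no extra load. Lowering the last part slowly.

Call:
{"name": "servo_tool", "arguments": {"plan": [{"claw": 0, "dx": 0, "dy": 0, "dz": 0.03, "turn": 0}, {"claw": 0, "dx": 0, "dy": 0, "dz": 0.03, "turn": 0}, {"claw": 0, "dx": 0, "dy": 0, "dz": 0.03, "turn": 0}, {"claw": 0, "dx": 0, "dy": 0, "dz": 0.03, "turn": 0}, {"claw": 0, "dx": 0, "dy": 0, "dz": 0.03, "turn": 0}, {"claw": 0, "dx": 0, "dy": 0, "dz": 0.02, "turn": 0}, {"claw": 0, "dx": 0, "dy": 0, "dz": 0, "turn": 0}, {"claw": 0, "dx": 0, "dy": 0, "dz": 0, "turn": 0}]}}

```text
time_s: 13.4
ee_pos: [0.5862, -0.0559, 0.1347]
eef_rot: [0.0, 0.174, 0.985, 0.0]
force: [0.7, 0.4, -1.5]
grip_width: 0.0218
grip_force: 29.8
```

Call:
{"name": "servo_tool", "arguments": {"plan": [{"claw": 0, "dx": 0, "dy": 0, "dz": 0.01, "turn": 0}, {"claw": 0, "dx": 0, "dy": 0, "dz": 0.01, "turn": 0}, {"claw": 0, "dx": 0, "dy": 0, "dz": 0.01, "turn": 0}, {"claw": 0, "dx": 0, "dy": 0, "dz": 0, "turn": 0}, {"claw": 0, "dx": 0, "dy": 0, "dz": 0, "turn": 0}, {"claw": 0, "dx": 0, "dy": 0, "dz": 0, "turn": 0}, {"claw": 0, "dx": 0, "dy": 0, "dz": 0, "turn": 0}, {"claw": 0, "dx": 0, "dy": 0, "dz": 0, "turn": 0}]}}

```text
time_s: 14.4
ee_pos: [0.5862, -0.0559, 0.1335]
eef_rot: [-0.0, 0.174, 0.985, 0.0]
force: [1.0, -0.3, -1.6]
grip_width: 0.0216
grip_force: 29.8
```

Call:
{"name": "servo_tool", "arguments": {"plan": [{"claw": 0, "dx": 0, "dy": 0, "dz": 0.01, "turn": 0}, {"claw": 0, "dx": 0, "dy": 0, "dz": 0, "turn": 0}, {"claw": 0, "dx": 0, "dy": 0, "dz": 0.01, "turn": 0}, {"claw": 0, "dx": 0, "dy": 0, "dz": 0, "turn": 0}, {"claw": 0, "dx": 0, "dy": 0, "dz": 0, "turn": 0}, {"claw": 0, "dx": 0, "dy": 0, "dz": 0, "turn": 0}, {"claw": 0, "dx": 0, "dy": 0, "dz": 0, "turn": 0}, {"claw": 0, "dx": 0, "dy": 0, "dz": 0, "turn": 0}]}}

```text
time_s: 15.4
ee_pos: [0.5864, -0.056, 0.1335]
eef_rot: [0.0, 0.174, 0.985, -0.0]
force: [-2.5, -0.2, 5.9]
grip_width: 0.0219
grip_force: 29.8
```

Contact of about 7 N at exactly the fully-home height (0.0735 + 0.060). Releasing, then retreating straight up.

Call:
{"name": "servo_tool", "arguments": {"plan": [{"claw": 0.2, "dx": 0, "dy": 0, "dz": -0.01, "turn": 0}, {"claw": 0.3, "dx": 0, "dy": 0, "dz": 0, "turn": 0}, {"claw": 0.5, "dx": 0, "dy": 0, "dz": 0, "turn": 0}, {"claw": 0.7, "dx": 0, "dy": 0, "dz": 0, "turn": 0}, {"claw": 0.7, "dx": 0, "dy": 0, "dz": 0, "turn": 0}, {"claw": 0.7, "dx": 0, "dy": 0, "dz": 0, "turn": 0}, {"claw": 0.7, "dx": 0, "dy": 0, "dz": 0, "turn": 0}, {"claw": 0.7, "dx": 0, "dy": 0, "dz": 0, "turn": 0}]}}

```text
time_s: 16.4
ee_pos: [0.5862, -0.0559, 0.1331]
eef_rot: [-0.0, 0.174, 0.985, 0.0]
force: [0.0, 0.5, -0.2]
grip_width: 0.0641
grip_force: 0.0
```

Call:
{"name": "servo_tool", "arguments": {"plan": [{"claw": 0.7, "dx": 0, "dy": 0, "dz": -0.3, "turn": 0}, {"claw": 0.7, "dx": 0, "dy": 0, "dz": -0.5, "turn": 0}, {"claw": 0.7, "dx": 0, "dy": 0, "dz": -0.7, "turn": 0}, {"claw": 0.7, "dx": 0, "dy": 0, "dz": -0.7, "turn": 0}, {"claw": 0.7, "dx": 0, "dy": 0, "dz": -0.7, "turn": 0}, {"claw": 0.7, "dx": 0, "dy": 0, "dz": -0.5, "turn": 0}, {"claw": 0.7, "dx": 0, "dy": 0, "dz": 0, "turn": 0}, {"claw": 0.7, "dx": 0, "dy": 0, "dz": 0, "turn": 0}]}}

```text
time_s: 17.4
ee_pos: [0.5858, -0.0559, 0.2686]
eef_rot: [-0.0, 0.174, 0.985, -0.0]
force: [0.5, 0.3, -0.0]
grip_width: 0.0646
grip_force: 0.0
```

```bash
python3 - <<'E'
from h import *
s=monitor.get_state();print(s["time_s"],s["ee_pos"],s["force"],s["grip_width"])
cv2.imwrite("pics/end.png",np.hstack([cams.capture("side")[100:400,100:460],cams.capture("wrist")[60:360,60:460]]))
E
```

```text
17.4 [ 0.58579408 -0.05592522  0.26864533] [ 0.49098168  0.277588   -0.0407957 ] 0.06458137010989959
```

View pics/end.png

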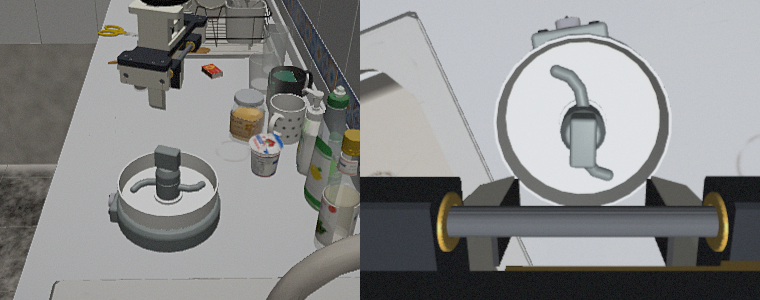

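The tool stands upright, fully down on the boss in the middle of the bowl. The gripper is clear, and the jar and pot look untouched.

```bash
python3 -c "
from plant import robot;print(robot.finish_job())"
```

```text
the job is handed in; nothing more can be done
None
```

The kneading tool is meshed on the drive shaft, standing upright and fully home in the bowl, and released; the last force reading on seating was 5.9 N, the bystanders were never approached, and I handed the job in at about 17.5 s.

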